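# Lean the meter panel on the demonstration easel

### The arm

A 7-joint arm with a two-finger parallel gripper is mounted at the origin on the work surface. World frame = base frame: x ahead of the robot, y to its left, z up, the work surface at z = 0. Lengths are in m, angles in degrees, forces in N, time in s.
With the tool pointing down it reaches from about 0.425 to 0.875 m from the base axis. Payload 4.7 kg.
Tool frame: the origin (TCP) lies at the very end of the fingers, on their centre line; the grasp point (between the pads) lies 19 mm behind it (pinch_z is the distance from the TCP to the grasp point, in m); z points along the fingers, y is the direction in which the jaws open and shut (so a half turn about z gives the same grasp; the last joint's range is limited). The gripper opens to 87 mm and grips with 3 to 60 N. Pads are 19 mm wide; open, the fingers measure 117 mm over their backs; the gripper's body (75 mm by 190 mm) begins 51 mm behind the grasp point.
Start: joints at [-74.479, 18.392, -4.016, 83.108, 1.295, 78.541, -3.26], TCP at [0.165, 0.629, 0.223] pointing down, gripper open.
Joint ranges: [-163.93, 163.93], [-17.29, 119.83], [-79.2, 71.16], [3.27, 140.29], [-89.18, 269.18], [5.43, 117.66], [-154.24, 154.24]. Speed limits (degrees/s): [147.25, 147.25, 180, 180, 180, 180, 180].

### API

Orientations are given as [roll, pitch, yaw] about the fixed x, y, z axes, in that order (R = Rz(yaw) Ry(pitch) Rx(roll)).
In Python, from cell import get_obs, read_camera, camera_params, sign_off, pinch_z gives the robot as it stands.
- The arm moves only by the shell command python3 -m handwheel 'ROWS' [FORCE]. ROWS is JSON, a list of rows, each a list of 5 numbers: the finger opening in m, from 0 to 0.087, then the shift along the tool's x, y, z in m, then the turn about the tool's z in rad. In form: [[jaw, tx, ty, tz, twist], ...]. A call has 1 to 20 rows; each row is the pose to reach, as a shift and turn from the pose commanded when the call began, along the tool's axes at that moment; what a row does not reach only later rows make up. A row lasts 1/10 s, in which the tool goes at most 50 mm and 8.59 degrees, less where a joint would pass 70% of its speed; a pose out of reach is approached as far as the arm can. A call with a gripper value outside its range is refused whole. The fingers move at their own pace and stop on an object; FORCE is the grip in N (left out, the last holds). Time passes only in rows, so rows that repeat a pose let the fingers close. It gives the time, the measured TCP pose, the force and the opening at its end, in the units of the state.
- get_obs(): the state, without advancing time (a new reading comes with each control period).
- read_camera(name): name is "side" or "top" or "wrist"; returns the picture (400x640x3 uint8, blue, green, red); there is no depth.
- camera_params(name): a dict with "camera_matrix" (3x3 intrinsics, pixels), "R" (3x3) and "t" (3): a world point X has camera coordinates R X + t. Camera axes: x right, y down, z forward; pixel columns grow to the right and rows downward; lengths in m; the calibration is good to about 2 mm. A picture is of the moment at which its call begins: read the wrist's pose just before it. camera_params takes no time and is no camera call; for the wrist camera it gives the pose at the moment of the call.
- sign_off(): hands the job in, once; it reports no verdict.
The state is a dict: "time_s": time; "qpos": joint angles; "joint_velocities": joint speeds; "effort": joint torques, N m; "tool_pos": TCP position; "tool_rot": TCP orientation; "force": force on the tool from outside, world axes, zero at the start; "wrist_torque": the same for the moment, N m; "grip_width": finger opening in m.
Only numpy, scipy, OpenCV 4.12 (cv2) and the standard library are available. Lean on these libraries where they do the work, as an engineer would, in place of code of your own. Each camera call takes 0.05 s, during which the arm holds its last target.

### The job

Put the meter panel up for the class: take it out of the rack, stand its foot on the easel's ledge behind the front lip, centred and square with the dial to the front, and ease it back, still held, until you feel it come to rest on the easel's back board. Then let go and leave it leaning there. Do not bang it down, let it drop back or press it hard on the easel, and leave the other two panels and the things on the bench as they are.

Things in the scene. Friction and masses are not known exactly. Their poses are not given: they have to be found in the camera images.
- meter_panel: The tallest panel in the rack: flat grey board 130 mm wide (y), 200 tall (z), 12 thick (x), about 0.4 kg, the only one with a big round black meter on its front (+x). Back plain; the top 50 mm of both faces is clear. Origin: centre of its underside (foot). Starts upright in one of the three slots, perhaps leaning a few degrees, dial to the rack's +x, held by its own weight only.
- meter_panel_top (a point): middle of the meter panel's top edge, 200 mm above its origin along its z
- meter_dial (a point): centre of the meter's dial, at x = 28 mm, z = 104 mm of the panel; the meter is 82 mm across and stands 22 mm proud of the front
- easel: Wooden easel fixed to the deck; origin: centre of the underside; x points to its front (the class). Base board 220 (x) by 240 (y) by 18 mm thick, a lip along its front, a leaning back board behind it. Steel quadrants at y = +-108 mm beside the back, about 105 mm high, with black clamping knobs out to y = +-125 mm, stay as they are.
- easel_ledge (a point): middle of the ledge, the strip of base top (easel z = 18 mm) between back board and lip where the panel's foot goes; at easel x = 47 mm, y = 0. The lip runs the whole width in y, 12 mm thick, its inner face at easel x = 57 mm, its top at z = 38 mm
- easel_hinge (a point): middle of the back board's hinge line, in the board's front face, at easel x = 34, z = 26 mm. The board (196 mm wide, 10 thick) reaches 122 mm up from here, leaning backwards (to easel -x). It is clamped stiffly at a slope that differs every time, 20 to 42 degrees from vertical; the slope is not reported: feel it (or look)
- rack: Wooden rack fixed to the deck, 250 (x) by 150 (y) mm; origin: centre of its underside. Its floor is at z = 12 mm. Three slots run along y at x = -72, 0 and +72 mm, each 15 mm wide between two battens 9 mm thick whose tops are at z = 60 mm. One panel stands in each slot.
- lamp_panel: Bystander in the rack: grey panel 130 mm wide, 140 mm tall, 12 mm thick, with a round white lampholder 36 mm proud of its front (+x). Origin: centre of its underside.
- switch_panel: Bystander in the rack: grey panel 130 mm wide, 140 mm tall, 12 mm thick, with a white two-rocker switch box 26 mm proud of its front (+x). Origin: centre of its underside.
- screwdriver: Bystander: screwdriver 170 mm long lying on the deck. Origin: its underside, near mid-length.
- tape: Bystander: roll of black tape, 64 mm across, 18 mm high, lying flat. Origin: centre of its underside.
- conduit_tee: Bystander: black conduit tee, 100 mm long, 31 mm high. Origin: underside of its middle.
- switch_box: Bystander: white surface switch, 85 by 85 by 35 mm. Origin: centre of its underside.
- bulb_carton: Bystander: cardboard carton, 62 by 110 by 62 mm high. Origin: centre of its underside.
- multimeter: Bystander: grey hand multimeter lying face up, 150 by 76 by 41 mm. Origin: centre of its underside.
- pliers: Bystander: pliers lying flat, about 150 mm long, 16 mm high. Origin: underside at the pivot.

How it is judged:
By the outcome, as a careful person would: the job done as asked, in the order asked, and still so for the second after the job is handed in, with the robot touching nothing.
It also fails if it takes over 64 s, if anything falls off the work surface, if the arm or the gripper's body presses on something with over 40 N, if the wrist force passes 120 N, or if a joint passes its speed limit or range.

## Working session

There is one attempt and no reset: what is moved stays moved. The work goes in short steps, Python scripts to look and compute and a shell command to move; the robot and the scene stay as the last step left them, time stands still between calls to the robot, and variables do not carry over. Pictures are saved under pics/ and viewed, and the job is handed in when it is done.

```bash
mkdir -p pics; ls
python3 - <<'E'
from cell import *
import cv2
o=get_obs();print(o)
for n in("side","top","wrist"):
    p=camera_params(n);print(n,p)
    cv2.imwrite(f"pics/{n}0.png",read_camera(n))
print(pinch_z)
E
```

```text
pics
{'time_s': 0.0, 'qpos': array([-74.47521478,  18.438621  ,  -4.01584875,  83.17509958,
         1.29271971,  78.53818483,  -3.2600262 ]), 'joint_velocities': array([ 0.02384373, -0.09478933, -0.08441049,  0.06731578, -0.00912076,
        0.00317929, -0.06187861]), 'effort': array([-4.23889978e-04, -4.91279840e+01, -4.04216694e-01, -3.12525129e+01,
       -6.39966619e-02,  4.39159304e-02,  1.91307240e-04]), 'tool_pos': array([0.16502241, 0.6281446 , 0.22146476]), 'tool_rot': array([-1.79893209e+02,  3.30120208e-03,  1.65284791e+02]), 'force': array([0.07343632, 0.10747823, 0.01978705]), 'wrist_torque': array([-0.01479159,  0.0324199 ,  0.01603032]), 'grip_width': 0.08670041694234289}
side {'camera_matrix': array([[495.70962439,   0.        , 321.70038283],
       [  0.        , 495.70962439, 208.48055315],
       [  0.        ,   0.        ,   1.        ]]), 'R': array([[ 0.87764074, -0.47914898, -0.01276683],
       [-0.28198599, -0.49459925, -0.8221043 ],
       [ 0.38759597,  0.72511229, -0.56919375]]), 't': array([-0.47851795,  0.30552216,  1.18298367])}
top {'camera_matrix': array([[455.40942982,   0.        , 321.31691013],
       [  0.        , 455.40942982, 196.80023237],
       [  0.        ,   0.        ,   1.        ]]), 'R': array([[ 4.12450556e-03, -9.99991468e-01, -2.28149325e-04],
       [-9.95035406e-01, -4.08137721e-03, -9.94378378e-02],
       [ 9.94360583e-02,  6.37148571e-04, -9.95043750e-01]]), 't': array([0.02873413, 0.57819577, 1.52624178])}
wrist {'camera_matrix': array([[335.10221966,   0.        , 321.12973232],
       [  0.        , 335.10221966, 201.32375035],
       [  0.        ,   0.        ,   1.        ]]), 'R': array([[ 0.25378856,  0.96725713, -0.0022408 ],
       [ 0.93806362, -0.24556257,  0.24440883],
       [ 0.23585593, -0.06413018, -0.96966969]]), 't': array([-0.6488306 , -0.03076191,  0.39079407])}
0.0187
```

View pics/side0.png

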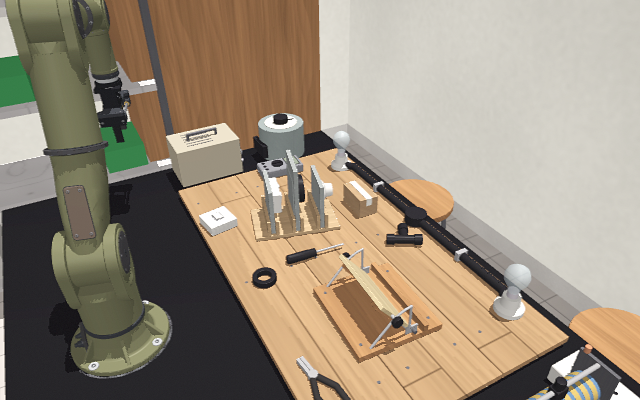

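View pics/top0.png

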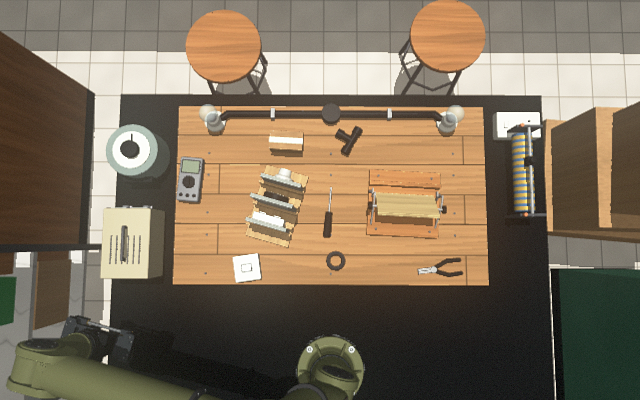

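View pics/wrist0.png

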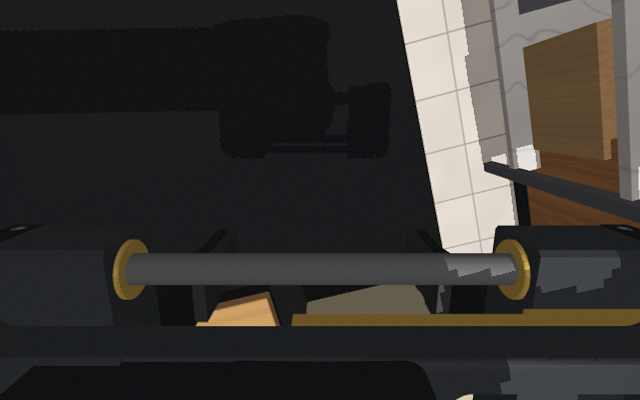

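Run:
```python
import cv2
t=cv2.imread("pics/top0.png");s=cv2.imread("pics/side0.png")
cv2.imwrite("pics/t_r.png",cv2.resize(t[155:260,225:325],None,fx=5.5,fy=5.5,interpolation=cv2.INTER_CUBIC))
cv2.imwrite("pics/t_e.png",cv2.resize(t[155:250,355:460],None,fx=6,fy=6,interpolation=cv2.INTER_CUBIC))
cv2.imwrite("pics/s_r.png",cv2.resize(s[140:250,240:350],None,fx=5,fy=5,interpolation=cv2.INTER_CUBIC))
cv2.imwrite("pics/s_e.png",cv2.resize(s[235:365,305:450],None,fx=4.5,fy=4.5,interpolation=cv2.INTER_CUBIC))
```

```text
(no output)
```

View pics/t_r.png

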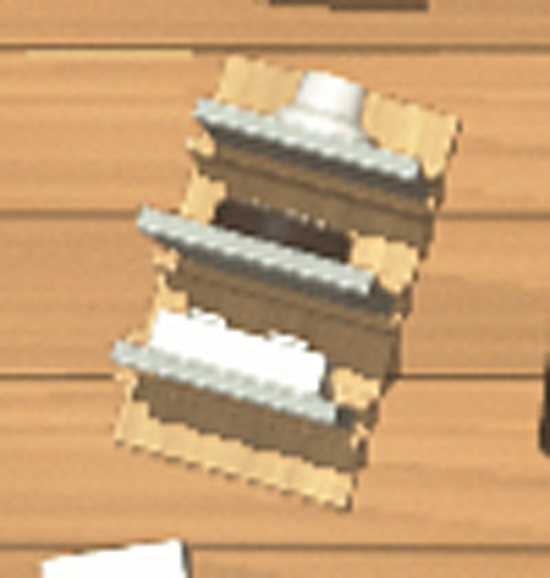

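View pics/t_e.png

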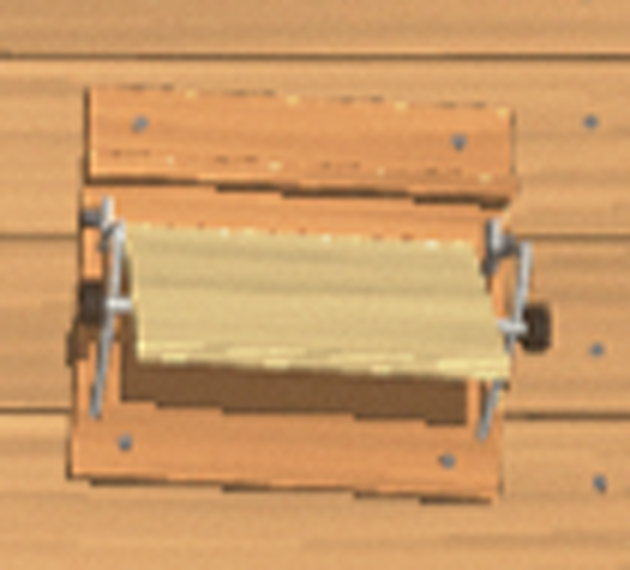

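View pics/s_r.png

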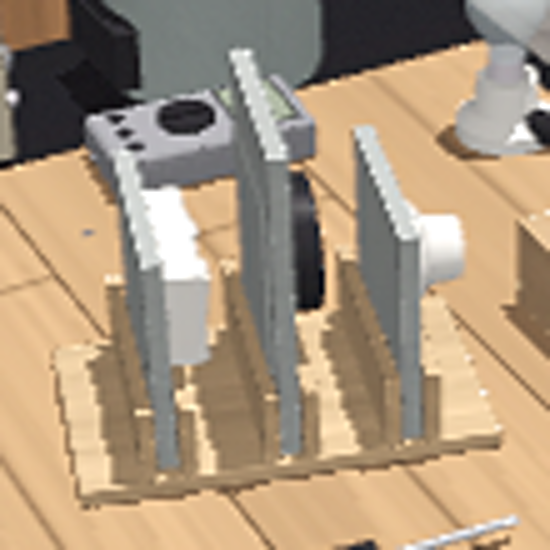

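View pics/s_e.png

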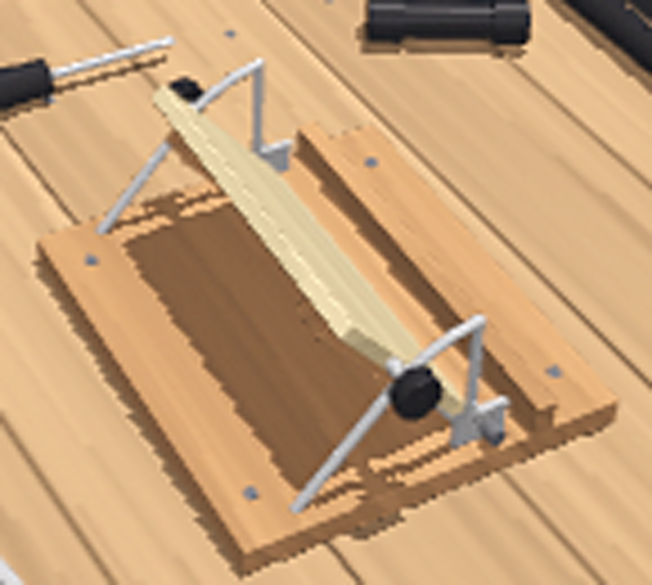

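```bash
cat > h.py <<'E'
import numpy as np, cv2
from cell import *
def ray(n,uv,p=None):
    p=p or camera_params(n);K=np.array(p["camera_matrix"]);R=np.array(p["R"]);t=np.array(p["t"])
    d=R.T@np.linalg.solve(K,[uv[0],uv[1],1.]);return -R.T@t,d/np.linalg.norm(d)
def plane(n,uv,z,p=None):
    c,d=ray(n,uv,p);return c+d*(z-c[2])/d[2]
def tri(rs):
    A=0;b=0
    for c,d in rs:
        P=np.eye(3)-np.outer(d,d);A=A+P;b=b+P@c
    x=np.linalg.solve(A,b);return x,[np.linalg.norm((np.eye(3)-np.outer(d,d))@(x-c)) for c,d in rs]
def proj(n,X,p=None):
    p=p or camera_params(n);K=np.array(p["camera_matrix"]);c=np.array(p["R"])@X+np.array(p["t"]);q=K@c;return q[:2]/q[2]
E
python3 - <<'E'
from h import *
np.set_printoptions(precision=4,suppress=True)
def T(x,y,s=6,o=(355,155)):return (o[0]+(x+.5)/s-.5,o[1]+(y+.5)/s-.5)
c=[plane("top",T(*q),.018) for q in [(88,88),(514,110),(70,477),(495,500)]]
print("easel corners",c);m=sum(c)/4;print("ctr",m)
f=(c[0]+c[1])/2-(c[2]+c[3])/2;l=(c[0]+c[2])/2-(c[1]+c[3])/2
print("len",np.linalg.norm(f),np.linalg.norm(l),np.degrees(np.arctan2(f[1],f[0])),np.degrees(np.arctan2(-l[0],l[1])))
pt=[plane("top",T(*q,5.5,(225,155)),.212) for q in [(145,217),(370,284)]]
print("panel top",pt,np.linalg.norm(pt[0]-pt[1]),(pt[0]+pt[1])/2); d=pt[0]-pt[1];print("yaw",np.degrees(np.arctan2(-d[0],d[1])))
def S(x,y,s=5,o=(240,140)):return T(x,y,s,o)
for a,b in zip([(145,217),(370,284)],[(242,55),(278,156)]):
    print(tri([ray("top",T(*a,5.5,(225,155))),ray("side",S(*b))]))
# rack corners (floor-board top z .012?)
r=[plane("top",T(*q,5.5,(225,155)),.012) for q in [(228,58),(459,122),(118,440),(350,508)]]
print("rack",r,sum(r)/4)
f=(r[0]+r[1])/2-(r[2]+r[3])/2;print(np.linalg.norm(f),np.degrees(np.arctan2(f[1],f[0])))
# board top corners
for a,b in zip([(138,358),(508,378)],[(157,98),(350,335)]):
    print("board",tri([ray("top",T(*a)),ray("side",S(*b,4.5,(305,235)))]))
E
```

```text
easel corners [array([ 0.6756, -0.1343,  0.018 ]), array([ 0.6638, -0.3796,  0.018 ]), array([ 0.452 , -0.1227,  0.018 ]), array([ 0.44  , -0.3639,  0.018 ])]
ctr [ 0.5578 -0.2501  0.018 ]
len 0.2241443753302616 0.24359540784902475 -3.4947898031311277 -2.8046166437604345
panel top [array([0.5672, 0.243 , 0.212 ]), array([0.5309, 0.1194, 0.212 ])] 0.12883962192591217 [0.5491 0.1812 0.212 ]
yaw -16.362177639481978
(array([0.5657, 0.2383, 0.2385]), [np.float64(0.001392996186916106), np.float64(0.001392996186916096)])
(array([0.5297, 0.1168, 0.2429]), [np.float64(0.0013289930349654141), np.float64(0.0013289930349654191)])
rack [array([0.6896, 0.2237, 0.012 ]), array([0.6493, 0.0774, 0.012 ]), array([0.4487, 0.2883, 0.012 ]), array([0.4072, 0.1434, 0.012 ])] [0.5487 0.1832 0.012 ]
0.2501878051840966 -15.122594278353247
board (array([ 0.5138, -0.1472,  0.1434]), [np.float64(0.001804970052547441), np.float64(0.0018049700525474706)])
board (array([ 0.5045, -0.3413,  0.1447]), [np.float64(0.002459287601795934), np.float64(0.0024592876017958142)])
```

Run:
```python
from h import *
np.set_printoptions(precision=4,suppress=True)
def T(x,y,s=6,o=(355,155)):return (o[0]+(x+.5)/s-.5,o[1]+(y+.5)/s-.5)
for a,b in zip([(88,88),(514,110),(70,477),(495,500)],[(368,122),(616,403),(38,243),(243,555)]):
    print("e",tri([ray("top",T(*a)),ray("side",T(*b,4.5,(305,235)))]))
for a,b in zip([(459,122),(118,440),(350,508)],[(500,432),(57,350),(85,497)]):
    print("r",tri([ray("top",T(*a,5.5,(225,155))),ray("side",T(*b,5,(240,140)))]))
```

```text
e (array([ 0.6707, -0.1311,  0.0479]), [np.float64(3.4525668419353794e-05), np.float64(3.4525668419139766e-05)])
e (array([ 0.6587, -0.3719,  0.0452]), [np.float64(0.0010118372740642969), np.float64(0.0010118372740645133)])
e (array([ 0.4531, -0.1208,  0.0436]), [np.float64(0.001758091395239026), np.float64(0.00175809139523907)])
e (array([ 0.4404, -0.3578,  0.0435]), [np.float64(0.0007591659121226757), np.float64(0.0007591659121226522)])
r (array([0.6463, 0.076 , 0.041 ]), [np.float64(0.0012094340075867816), np.float64(0.001209434007586782)])
r (array([0.4492, 0.2828, 0.0431]), [np.float64(0.0010526469824926714), np.float64(0.0010526469824925723)])
r (array([0.4087, 0.1409, 0.0402]), [np.float64(0.0012769785265509168), np.float64(0.0012769785265509407)])
```

Run:
```python
from h import *
np.set_printoptions(precision=4,suppress=True)
def T(x,y,s=6,o=(355,155)):return (o[0]+(x+.5)/s-.5,o[1]+(y+.5)/s-.5)
D=.028
c=[plane("top",T(*q),.018+D) for q in [(88,88),(514,110),(70,477),(495,500)]]
E0=sum(c)/4
f=(c[0]+c[1])/2-(c[2]+c[3])/2;l=(c[0]+c[2])/2-(c[1]+c[3])/2
print("easel",E0,np.linalg.norm(f),np.linalg.norm(l),np.degrees(np.arctan2(f[1],f[0])),np.degrees(np.arctan2(-l[0],l[1])))
th=np.radians(-3.1);ex=np.array([np.cos(th),np.sin(th),0]);ey=np.array([-np.sin(th),np.cos(th),0])
for u in [(138,358),(508,378)]:
  for z in(.135,.14,.145):
    P=plane("top",T(*u),z);print(z,(P-E0)@ex,(P-E0)@ey)
for u in [(125,228),(480,245)]:
    P=plane("top",T(*u),.026+D);print("hinge",(P-E0)@ex,(P-E0)@ey)
for u in [(88,185),(512,205)]:
    P=plane("top",T(*u),.038+D);print("lip in",(P-E0)@ex,(P-E0)@ey)
pt=[plane("top",T(*q,5.5,(225,155)),.212+D) for q in [(145,217),(370,284)]]
print("panel top",np.linalg.norm(pt[0]-pt[1]),(pt[0]+pt[1])/2); d=pt[0]-pt[1];print("yaw",np.degrees(np.arctan2(-d[0],d[1])))
r=[plane("top",T(*q,5.5,(225,155)),.012+D) for q in [(228,58),(459,122),(118,440),(350,508)]]
f=(r[0]+r[1])/2-(r[2]+r[3])/2;print("rack",sum(r)/4,np.linalg.norm(f),np.degrees(np.arctan2(f[1],f[0])))
o=get_obs();print(o["tool_pos"],o["tool_rot"],o["time_s"])
```

```text
easel [ 0.5554 -0.2451  0.046 ] 0.22011656802127322 0.2392180713099096 -3.494789803131122 -2.804616643760428
0.135 -0.04801244147888077 0.09519424725010195
0.14 -0.04835474517000036 0.09579264758643674
0.145 -0.04869704886111994 0.09639104792277153
0.135 -0.047208497352982194 -0.10017386962258598
0.14 -0.04755359023419647 -0.0988976624600687
0.145 -0.047898683115410734 -0.09762145529755147
hinge 0.02996682240785121 0.09612199095494367
hinge 0.03196440816132673 -0.10277538590092297
lip in 0.05143602277334063 0.11915863671926212
lip in 0.05395905484262459 -0.1168784044250788
panel top 0.12619516625339294 [0.5465 0.1781 0.24  ]
yaw -16.362177639481963
rack [0.5465 0.1805 0.04  ] 0.24570925058564702 -15.12259427835325
[0.165  0.6283 0.2217] [-179.9148    0.0043  165.2865] 0.15
```

```bash
python3 -m handwheel '[[0.087,0,0,-0.03,0],[0.087,-0.01,-0.007,-0.06,0.03],[0.087,-0.03,-0.021,-0.09,0.1],[0.087,-0.06,-0.042,-0.11,0.2],[0.087,-0.09,-0.063,-0.11,0.3],[0.087,-0.12,-0.084,-0.11,0.4],[0.087,-0.15,-0.105,-0.11,0.5],[0.087,-0.18,-0.126,-0.11,0.6],[0.087,-0.21,-0.147,-0.11,0.7],[0.087,-0.24,-0.168,-0.11,0.8],[0.087,-0.27,-0.189,-0.11,0.9],[0.087,-0.30,-0.21,-0.11,1.0],[0.087,-0.33,-0.231,-0.11,1.1],[0.087,-0.36,-0.252,-0.11,1.2],[0.087,-0.39,-0.273,-0.11,1.3],[0.087,-0.42,-0.294,-0.11,1.4],[0.087,-0.45,-0.315,-0.11,1.5],[0.087,-0.47,-0.329,-0.11,1.57],[0.087,-0.483,-0.338,-0.11,1.597],[0.087,-0.483,-0.338,-0.11,1.597]]'
python3 - <<'E'
from h import *
p=camera_params("wrist");np.save("w1.npy",p,allow_pickle=True);o=get_obs();print(o["tool_pos"],o["tool_rot"],o["time_s"],o["qpos"])
cv2.imwrite("pics/w1.png",read_camera("wrist"));cv2.imwrite("pics/t1.png",read_camera("top"))
E
```

```text
time_s: 2.15
tool_pos: [0.5473, 0.1774, 0.3323]
tool_rot: [180.0, 0.1, 73.6]
force: [0.4, -0.1, 0.2]
grip_width: 0.0871
[0.54732761 0.17736808 0.33228389] [1.79993119e+02 5.23496150e-02 7.36279976e+01] 2.15 [-43.72195698   7.61285599  26.06731852  84.58795666  -3.29118655
  88.59194058 -34.14398175]
```

View pics/w1.png

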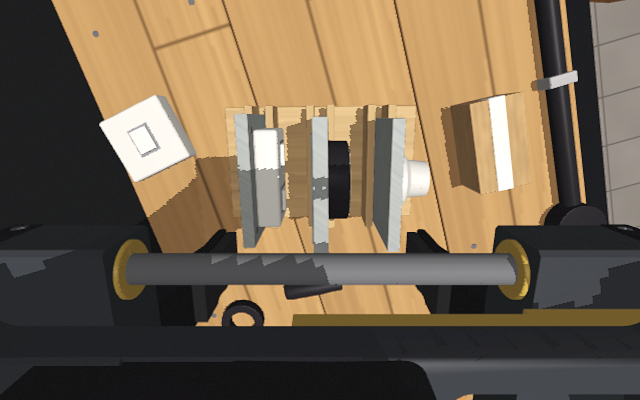

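Run:
```python
from h import *
np.set_printoptions(precision=4,suppress=True)
p=np.load("w1.npy",allow_pickle=True).item()
i=cv2.imread("pics/w1.png");cv2.imwrite("pics/w1z.png",cv2.resize(i[100:270,220:430],None,fx=3.5,fy=3.5,interpolation=cv2.INTER_CUBIC))
c,_=ray("wrist",(320,200),p);print(c)
for u in[(312,117),(328,117),(312,250),(328,250)]: print(plane("wrist",u,.24,p))
```

```text
[0.5666 0.241  0.4957]
[0.56   0.2425 0.24  ]
[0.5713 0.2391 0.24  ]
[0.5296 0.1415 0.24  ]
[0.5421 0.1378 0.24  ]
```

View pics/w1z.png

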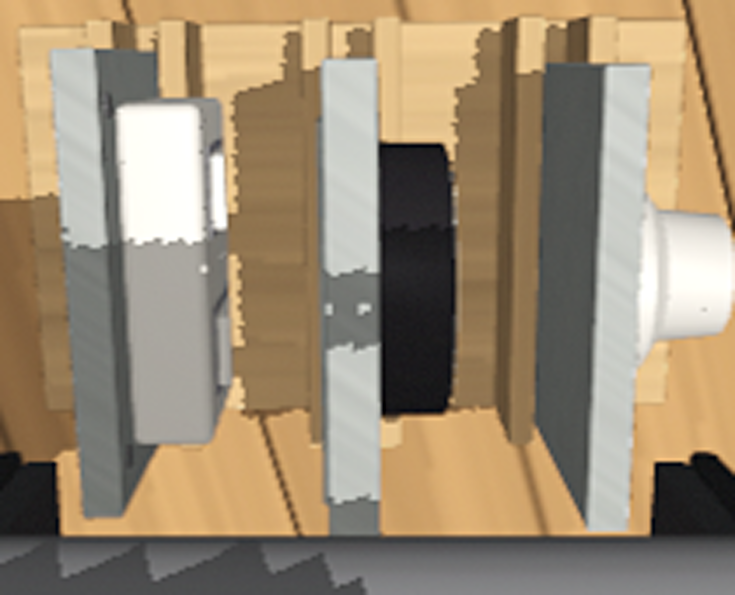

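Run:
```python
from h import *
np.set_printoptions(precision=4,suppress=True)
p=np.load("w1.npy",allow_pickle=True).item()
U=lambda x,y:(220+(x+.5)/3.5-.5,100+(y+.5)/3.5-.5)
A=plane("wrist",U(350,59),.24,p);B=plane("wrist",U(355,520),.24,p)
d=(A-B)/np.linalg.norm(A-B);yaw=np.degrees(np.arctan2(-d[0],d[1]));mid=A-d*.065
print(A,B,yaw,mid)
print("width", .012*0, [np.linalg.norm(plane("wrist",U(322,59),.24,p)-plane("wrist",U(378,59),.24,p)),np.linalg.norm(plane("wrist",U(330,520),.24,p)-plane("wrist",U(380,520),.24,p))])
o=get_obs()
R=cv2.Rodrigues(np.array([0,0,np.radians(73.63)]))[0]@np.diag([1,-1,-1])
print("tool delta",R.T@(mid-o["tool_pos"]))
```

```text
[0.5655 0.2412 0.24  ] [0.5371 0.1409 0.24  ] -15.785389452283829 [0.5478 0.1787 0.24  ]
width 0.0 [np.float64(0.011834270965979795), np.float64(0.01165814615031887)]
tool delta [-0.0014  0.0026  0.0923]
```

```bash
python3 - <<'E'
from h import *
o=get_obs();print(o["tool_pos"],o["tool_rot"],o["time_s"])
E
python3 -m handwheel '[[0.087,-0.001,0.0015,0.03,-0.01],[0.087,-0.001,0.0015,0.06,-0.01],[0.087,-0.001,0.0015,0.085,-0.01],[0.087,-0.001,0.0015,0.1,-0.01],[0.087,-0.001,0.0015,0.112,-0.01],[0.087,-0.001,0.0015,0.115,-0.01],[0.04,-0.001,0.0015,0.115,-0.01],[0.03,-0.001,0.0015,0.115,-0.01],[0.02,-0.001,0.0015,0.115,-0.01]]' 30
```

```text
[0.5456989  0.18071606 0.3323275 ] [-1.79926172e+02 -3.25684489e-02  7.39429734e+01] 2.25
time_s: 3.15
tool_pos: [0.5482, 0.1779, 0.2187]
tool_rot: [179.9, -0.1, 74.4]
force: [-1.0, -0.2, -0.4]
grip_width: 0.0708
```

```bash
python3 -m handwheel '[[0.03,0,0,0,0],[0.025,0,0,0,0],[0.02,0,0,0,0],[0.02,0,0,0,0],[0.02,0,0,0,0],[0.02,0,0,0,0]]' 30
python3 - <<'E'
from h import *
p=camera_params("wrist");np.save("w2.npy",p,allow_pickle=True)
cv2.imwrite("pics/w2.png",read_camera("wrist"));o=get_obs();print(o["tool_pos"],o["force"],o["grip_width"])
E
```

```text
time_s: 3.75
tool_pos: [0.5476, 0.1777, 0.2176]
tool_rot: [-180.0, -0.0, 74.4]
force: [-0.5, 1.4, -0.1]
grip_width: 0.0247
[0.54761647 0.17770181 0.21754834] [ 0.14875389 -0.5336853   0.57905811] 0.02285448812191317
```

View pics/w2.png

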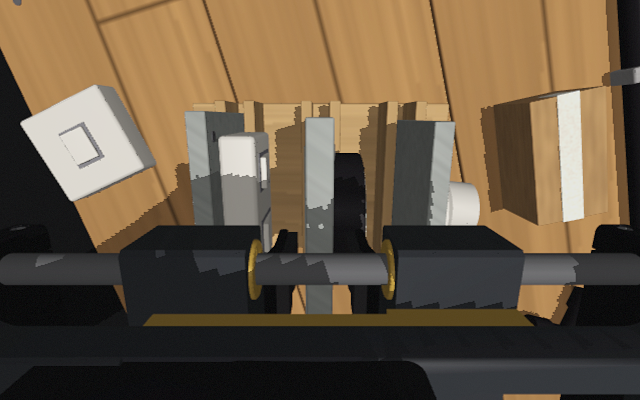

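```bash
python3 -m handwheel '[[0.016,0,0,0,0],[0.013,0,0,0,0],[0.008,0,0,0,0],[0.006,0,0,0,0],[0.006,0,0,0,0],[0.006,0,0,0,0],[0.006,0,0,0,0]]' 30
python3 -m handwheel '[[0.006,0,0,-0.003,0],[0.006,0,0,-0.008,0],[0.006,0,0,-0.016,0],[0.006,0,0,-0.026,0],[0.006,0,0,-0.036,0],[0.006,0,0,-0.046,0],[0.006,0,0,-0.056,0],[0.006,0,0,-0.06,0],[0.006,0,0,-0.06,0]]' 30
python3 - <<'E'
from h import *
p=camera_params("wrist");np.save("w3.npy",p,allow_pickle=True)
cv2.imwrite("pics/w3.png",read_camera("wrist"));cv2.imwrite("pics/s3.png",read_camera("side"))
o=get_obs();print(o["tool_pos"],o["force"],o["grip_width"])
E
```

```text
time_s: 4.5
tool_pos: [0.5475, 0.1778, 0.2176]
tool_rot: [-180.0, -0.0, 74.4]
force: [-0.7, -0.5, 0.7]
grip_width: 0.0117
time_s: 5.4
tool_pos: [0.548, 0.1779, 0.2785]
tool_rot: [179.9, -0.1, 74.4]
force: [0.1, 1.1, -5.0]
grip_width: 0.0118
[0.54740442 0.17769749 0.27730126] [ 0.19648441  0.16121774 -5.21688711] 0.01182547552110447
```

View pics/w3.png

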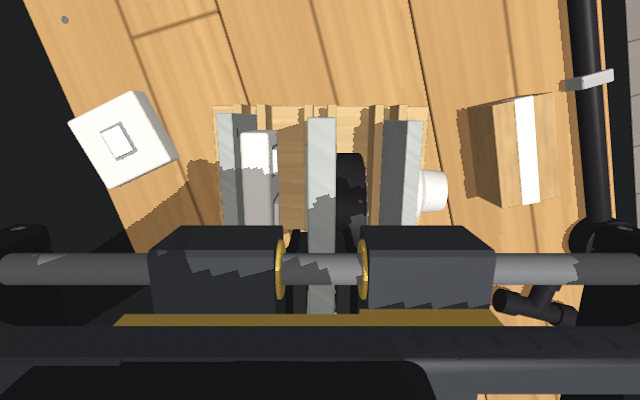

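View pics/s3.png

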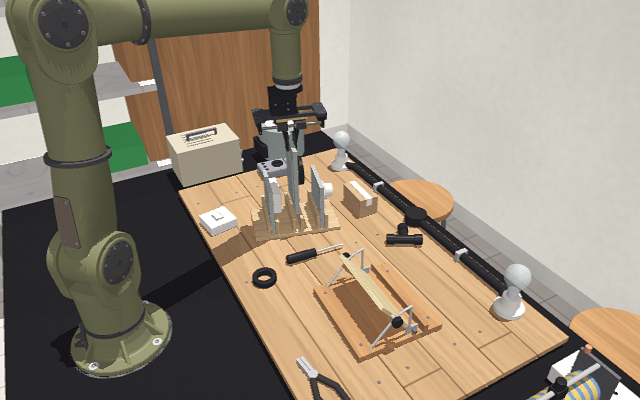

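```bash
python3 -m handwheel '[[0.006,0,0,-0.02,0],[0.006,0,0,-0.045,0],[0.006,-0.01,0.004,-0.07,0],[0.006,-0.03,0.012,-0.09,-0.01],[0.006,-0.055,0.023,-0.1,-0.03],[0.006,-0.085,0.035,-0.1,-0.05],[0.006,-0.115,0.048,-0.1,-0.07],[0.006,-0.145,0.06,-0.1,-0.085],[0.006,-0.175,0.073,-0.1,-0.1],[0.006,-0.205,0.085,-0.1,-0.115],[0.006,-0.235,0.098,-0.1,-0.13],[0.006,-0.265,0.11,-0.1,-0.145],[0.006,-0.295,0.123,-0.1,-0.16],[0.006,-0.325,0.135,-0.1,-0.18],[0.006,-0.35,0.146,-0.1,-0.195],[0.006,-0.37,0.154,-0.1,-0.205],[0.006,-0.385,0.16,-0.1,-0.215],[0.006,-0.393,0.164,-0.1,-0.218],[0.006,-0.396,0.165,-0.1,-0.218],[0.006,-0.396,0.165,-0.1,-0.218]]' 30
python3 -m handwheel '[[0.006,0,0,0,0],[0.006,0,0,0,0],[0.006,0,0,0,0]]' 30
python3 - <<'E'
from h import *
p=camera_params("wrist");np.save("w4.npy",p,allow_pickle=True)
cv2.imwrite("pics/w4.png",read_camera("wrist"));cv2.imwrite("pics/t4.png",read_camera("top"))
o=get_obs();print(o["tool_pos"],o["tool_rot"],o["force"],o["grip_width"],o["qpos"])
i=cv2.imread("pics/w4.png");cv2.imwrite("pics/w4z.png",cv2.resize(i[0:300,170:470],None,fx=2,fy=2))
E
```

```text
time_s: 7.5
tool_pos: [0.5998, -0.2477, 0.3771]
tool_rot: [-180.0, -0.0, 86.9]
force: [0.7, 0.8, -5.8]
grip_width: 0.0117
time_s: 7.8
tool_pos: [0.6, -0.2472, 0.3777]
tool_rot: [180.0, -0.0, 86.9]
force: [-0.1, 0.6, -4.3]
grip_width: 0.0118
[ 0.59983059 -0.24755862  0.37770873] [ 1.79981414e+02 -1.72458694e-02  8.68950361e+01] [-0.50909643  0.17064206 -4.40540654] 0.01196185691246848 [ -9.1949335   19.88478917  41.50123423  68.57261053 -13.12485083
  96.09930993  26.03984046]
```

View pics/w4z.png

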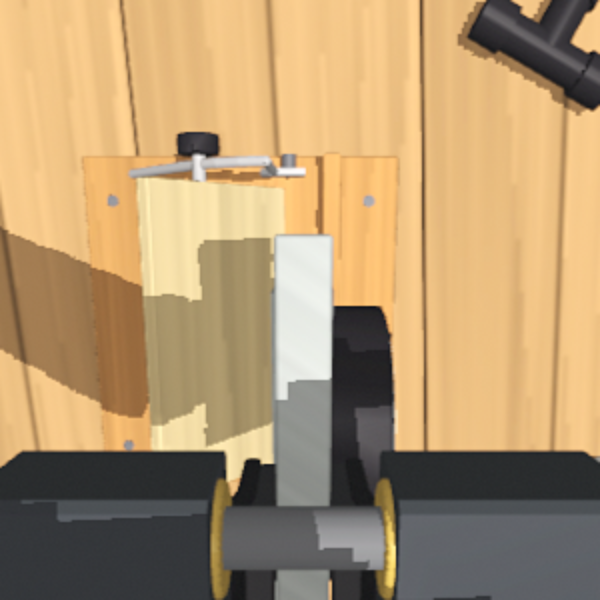

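View pics/t4.png

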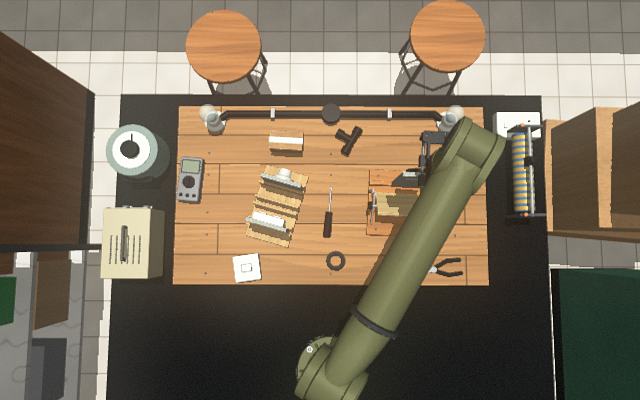

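Run:
```python
from h import *
np.set_printoptions(precision=4,suppress=True)
p=np.load("w4.npy",allow_pickle=True).item()
U=lambda x,y:(170+(x+.5)/2-.5,(y+.5)/2-.5)
P=lambda x,y,z:plane("wrist",U(x,y),z,p)
a=P(83,156,.046);b=P(398,156,.046);print("base back/front corner",a,b,np.linalg.norm(a-b));d=b-a;print("yaw",np.degrees(np.arctan2(d[1],d[0])))
f=P(393,350,.046);print("front edge yaw",np.degrees(np.arctan2(-(b-f)[0],(b-f)[1])))
l1=P(324,154,.066);l2=P(320,230,.066);l3=P(340,154,.066);print("lip",l1,l2,l3,"w",np.linalg.norm(l1-l3),"yaw",np.degrees(np.arctan2(-(l1-l2)[0],(l1-l2)[1])))
th=np.radians(-3.1);ex=np.array([np.cos(th),np.sin(th),0]);ey=np.array([-np.sin(th),np.cos(th),0])
for nm,o in [("corner",(a+b)/2-ey*.12),]:
    print(nm,o, "lip in easel x",(l1-o)@ex,(l2-o)@ex)
    print("hinge",(P(285,186,.054)-o)@ex,(P(285,186,.054)-o)@ey)
    for z in (.135,.14,.145,.15,.155,.16,.165): q=P(138,178,z);print("board top back",z,(q-o)@ex,(q-o)@ey, "2nd",(P(148,180,z)-o)@ex)
zt=.3777+.022
A=P(303,237,zt);B=P(303,480,zt);dd=(A-B)/np.linalg.norm(A-B);print("panel yaw",np.degrees(np.arctan2(-dd[0],dd[1])),"mid",A-dd*.065, "thick",np.linalg.norm(P(275,237,zt)-P(331,237,zt)))
```

```text
base back/front corner [ 0.4539 -0.1202  0.046 ] [ 0.6732 -0.1319  0.046 ] 0.2196016075014508
yaw -3.0620829546778907
front edge yaw -2.637940432786692
lip [ 0.621 -0.13   0.066] [ 0.616 -0.179  0.066] [ 0.6317 -0.1306  0.066 ] w 0.010696842329924624 yaw -5.815057740313404
corner [ 0.557  -0.2459  0.046 ] lip in easel x 0.05759977436077682 0.05526675268097967
hinge 0.031105451709885382 0.09954782992840429
board top back 0.135 -0.05153137393137889 0.09849979438845191 2nd -0.045830640103272015
board top back 0.14 -0.050363132183506326 0.09811382656486627 2nd -0.044732572749469464
board top back 0.145 -0.049194890435633756 0.09772785874128062 2nd -0.0436345053956668
board top back 0.15 -0.048026648687761186 0.09734189091769498 2nd -0.042536438041864244
board top back 0.155 -0.04685840693988862 0.09695592309410934 2nd -0.04143837068806169
board top back 0.16 -0.04569016519201605 0.09656995527052367 2nd -0.04034030333425914
board top back 0.165 -0.04452192344414348 0.09618398744693805 2nd -0.03924223598045659
panel yaw -3.0578360518097827 mid [ 0.6005 -0.2466  0.3997] thick 0.011474614104800914
```

```bash
python3 -m handwheel '[[0.006,-0.001,0.002,0.005,0],[0.006,-0.0015,0.004,0.018,0],[0.006,-0.0015,0.004,0.035,0],[0.006,-0.0015,0.004,0.055,0],[0.006,-0.0015,0.004,0.075,0],[0.006,-0.0015,0.004,0.095,0],[0.006,-0.0015,0.004,0.112,0],[0.006,-0.0015,0.004,0.124,0],[0.006,-0.0015,0.004,0.131,0],[0.006,-0.0015,0.004,0.134,0],[0.006,-0.0015,0.004,0.135,0],[0.006,-0.0015,0.004,0.135,0]]' 30
python3 - <<'E'
from h import *
p=camera_params("wrist");np.save("w5.npy",p,allow_pickle=True)
cv2.imwrite("pics/w5.png",read_camera("wrist"));s=read_camera("side")
o=get_obs();print(o["tool_pos"],o["tool_rot"],o["force"],o["grip_width"])
i=cv2.imread("pics/w5.png");cv2.imwrite("pics/w5z.png",cv2.resize(i[0:300,170:470],None,fx=2,fy=2))
cv2.imwrite("pics/s5z.png",cv2.resize(s[160:360,290:460],None,fx=3,fy=3,interpolation=cv2.INTER_CUBIC))
E
```

```text
time_s: 9.1
tool_pos: [0.604, -0.25, 0.2432]
tool_rot: [179.9, 0.0, 86.8]
force: [0.9, 0.2, -4.2]
grip_width: 0.0114
[ 0.60401099 -0.25003926  0.2433742 ] [1.79920598e+02 1.63374370e-02 8.68501876e+01] [-0.17191209 -0.09805328 -4.4884456 ] 0.01181979706312896
```

View pics/w5z.png

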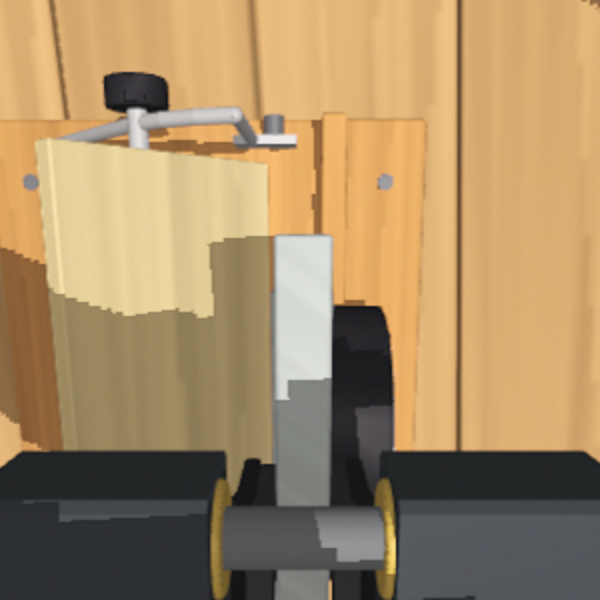

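View pics/s5z.png

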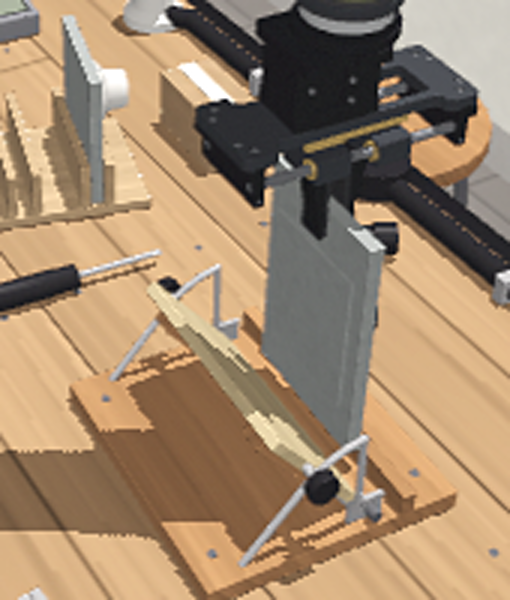

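Run:
```python
from h import *
np.set_printoptions(precision=4,suppress=True)
p=np.load("w5.npy",allow_pickle=True).item()
U=lambda x,y:(170+(x+.5)/2-.5,(y+.5)/2-.5)
P=lambda x,y,z:plane("wrist",U(x,y),z,p)
th=np.radians(-3.0);ex=np.array([np.cos(th),np.sin(th),0]);ey=np.array([-np.sin(th),np.cos(th),0]);o=np.array([.557,-.2459,0])
for n,q in dict(front=P(424,120,.046),front2=P(415,350,.046),lipi=P(324,114,.066),lipo=P(347,114,.066),lipi2=P(322,228,.066),hinge=P(267,164,.054),btop2=P(52,140,.148),btopb=P(37,140,.141)).items(): print(n,q,(q-o)@ex,(q-o)@ey)
zt=.2433+.022
A=P(303,237,zt);B=P(303,480,zt);dd=(A-B)/np.linalg.norm(A-B);m=A-dd*.065;print("panel mid",m,(m-o)@ex,(m-o)@ey)
```

```text
front [ 0.672  -0.1321  0.046 ] 0.1089256921296738 0.11968242224936464
front2 [ 0.6659 -0.2486  0.046 ] 0.10891069859681143 0.0030345658180228625
lipi [ 0.6213 -0.1297  0.066 ] 0.05813890826628484 0.11938054668138173
lipo [ 0.6322 -0.1303  0.066 ] 0.06901163082772371 0.11935509181750519
lipi2 [ 0.6179 -0.1818  0.066 ] 0.057430523147163404 0.06724357740371835
hinge [ 0.5924 -0.1494  0.054 ] 0.030256458426877856 0.09823017166183753
btop2 [ 0.5194 -0.1461  0.148 ] -0.04280395378331208 0.0976642977987275
btopb [ 0.5114 -0.1448  0.141 ] -0.05082659396660381 0.09857316342857936
panel mid [ 0.6045 -0.2495  0.2653] 0.047665709692022946 -0.0010920976852835656
```

```bash
python3 -m handwheel '[[0.006,0.001,0,0.002,0],[0.006,0.001,0,0.005,0],[0.006,0.001,0,0.008,0],[0.006,0.001,0,0.011,0],[0.006,0.001,0,0.013,0],[0.006,0.001,0,0.014,0],[0.006,0.001,0,0.0145,0],[0.006,0.001,0,0.0145,0]]' 30
python3 -m handwheel '[[0.006,0,0,0.0005,0],[0.006,0,0,0.001,0],[0.006,0,0,0.0015,0],[0.006,0,0,0.0015,0]]'
```

```text
time_s: 10.0
tool_pos: [0.6037, -0.2488, 0.228]
tool_rot: [180.0, -0.0, 86.8]
force: [0.5, 0.1, -4.4]
grip_width: 0.012
time_s: 10.4
tool_pos: [0.6037, -0.2487, 0.2265]
tool_rot: [-180.0, -0.0, 86.9]
force: [0.2, 0.4, -5.3]
grip_width: 0.0121
```

```bash
python3 -m handwheel '[[0.006,0,0,0.0005,0],[0.006,0,0,0.001,0],[0.006,0,0,0.001,0]]'
```

```text
time_s: 10.7
tool_pos: [0.6036, -0.2487, 0.2254]
tool_rot: [-180.0, -0.0, 86.8]
force: [0.6, 0.0, -5.0]
grip_width: 0.012
```

```bash
python3 -m handwheel '[[0.006,0,0,0.0005,0],[0.006,0,0,0.001,0],[0.006,0,0,0.001,0]]'
```

```text
time_s: 11.0
tool_pos: [0.6036, -0.2488, 0.2244]
tool_rot: [-180.0, -0.0, 86.9]
force: [-0.4, -0.6, -5.3]
grip_width: 0.0118
```

```bash
python3 -m handwheel '[[0.006,0,0,0.0005,0],[0.006,0,0,0.001,0],[0.006,0,0,0.001,0]]'
```

```text
time_s: 11.3
tool_pos: [0.6038, -0.2488, 0.2236]
tool_rot: [180.0, -0.0, 86.8]
force: [-0.5, 0.9, -4.6]
grip_width: 0.0117
```

```bash
python3 -m handwheel '[[0.006,0,0,0.0005,0],[0.006,0,0,0.0005,0]]'
```

```text
time_s: 11.5
tool_pos: [0.6039, -0.2488, 0.2236]
tool_rot: [180.0, -0.0, 86.9]
force: [-0.7, 0.7, -0.6]
grip_width: 0.0119
```

```bash
python3 - <<'E'
import numpy as np
for t in list(range(0,46,1)):
    r=np.radians(t);d=22.4-.26*t;w=12/np.cos(r)+d*np.tan(r)
    print(t,"w %.1f y %.1f z %.1f"%(w,-200*np.sin(r)+w/2-6,200*(1-np.cos(r))+d-22.4))
E
python3 -m handwheel '[[0.006,0,0,0,0],[0.006,0,0,0,0],[0.006,0,0,0,0]]' 3
```

```text
0 w 12.0 y 0.0 z 0.0
1 w 12.4 y -3.3 z -0.2
2 w 12.8 y -6.6 z -0.4
3 w 13.1 y -9.9 z -0.5
4 w 13.5 y -13.2 z -0.6
5 w 13.9 y -16.5 z -0.5
6 w 14.3 y -19.8 z -0.5
7 w 14.6 y -23.1 z -0.3
8 w 15.0 y -26.3 z -0.1
9 w 15.3 y -29.6 z 0.1
10 w 15.7 y -32.9 z 0.4
11 w 16.0 y -36.2 z 0.8
12 w 16.4 y -39.4 z 1.3
13 w 16.7 y -42.6 z 1.7
14 w 17.0 y -45.9 z 2.3
15 w 17.4 y -49.1 z 2.9
16 w 17.7 y -52.3 z 3.6
17 w 18.0 y -55.5 z 4.3
18 w 18.4 y -58.6 z 5.1
19 w 18.7 y -61.8 z 6.0
20 w 19.0 y -64.9 z 6.9
21 w 19.4 y -68.0 z 7.8
22 w 19.7 y -71.1 z 8.8
23 w 20.0 y -74.1 z 9.9
24 w 20.3 y -77.2 z 11.1
25 w 20.7 y -80.2 z 12.2
26 w 21.0 y -83.2 z 13.5
27 w 21.3 y -86.1 z 14.8
28 w 21.6 y -89.1 z 16.1
29 w 22.0 y -92.0 z 17.5
30 w 22.3 y -94.9 z 19.0
31 w 22.6 y -97.7 z 20.5
32 w 22.9 y -100.5 z 22.1
33 w 23.3 y -103.3 z 23.7
34 w 23.6 y -106.0 z 25.4
35 w 24.0 y -108.7 z 27.1
36 w 24.3 y -111.4 z 28.8
37 w 24.7 y -114.0 z 30.7
38 w 25.0 y -116.6 z 32.5
39 w 25.4 y -119.2 z 34.4
40 w 25.7 y -121.7 z 36.4
41 w 26.1 y -124.2 z 38.4
42 w 26.5 y -126.6 z 40.5
43 w 26.9 y -129.0 z 42.5
44 w 27.3 y -131.3 z 44.7
45 w 27.7 y -133.6 z 46.9
time_s: 11.8
tool_pos: [0.604, -0.2488, 0.2236]
tool_rot: [179.9, -0.0, 86.9]
force: [-1.0, 1.6, 0.2]
grip_width: 0.0121
```

```bash
python3 -m handwheel '[[0.009,0,-0.0016,-0.0001,0],[0.009,0,-0.0033,-0.0002,0],[0.009,0,-0.005,-0.0003,0],[0.009,0,-0.0066,-0.0004,0],[0.009,0,-0.0083,-0.0004,0],[0.009,0,-0.0099,-0.0005,0],[0.009,0,-0.0116,-0.0005,0],[0.009,0,-0.0132,-0.0006,0],[0.009,0,-0.0132,-0.0006,0]]' 3
python3 - <<'E'
from h import *
s=read_camera("side");cv2.imwrite("pics/s6z.png",cv2.resize(s[160:360,290:460],None,fx=3,fy=3,interpolation=cv2.INTER_CUBIC))
E
```

```text
time_s: 12.7
tool_pos: [0.5902, -0.2481, 0.2236]
tool_rot: [-180.0, -0.0, 86.8]
force: [0.8, 1.4, 0.1]
grip_width: 0.0134
```

View pics/s6z.png

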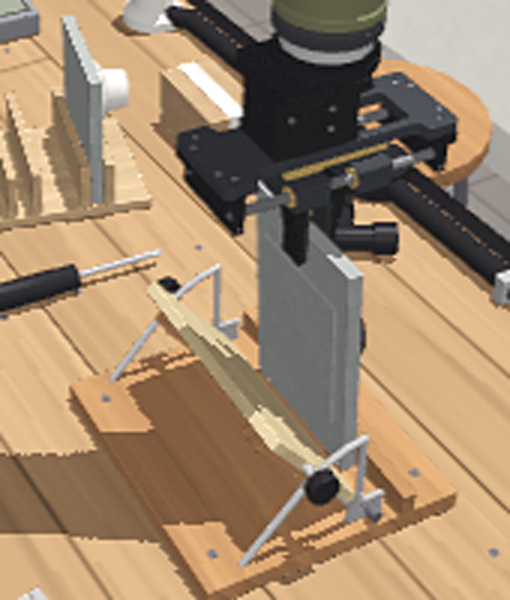

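```bash
python3 -m handwheel '[[0.01,0,-0.0016,0.0001,0],[0.01,0,-0.0033,0.0001,0],[0.01,0,-0.0066,0.0002,0],[0.01,0,-0.0099,0.0003,0],[0.01,0,-0.0131,0.0005,0],[0.01,0,-0.0164,0.0007,0],[0.01,0,-0.0197,0.001,0],[0.01,0,-0.023,0.0014,0],[0.01,0,-0.0262,0.0019,0],[0.01,0,-0.0294,0.0023,0],[0.01,0,-0.0327,0.0029,0],[0.01,0,-0.0359,0.0035,0],[0.01,0,-0.0359,0.0035,0]]' 3
```

```text
time_s: 14.05
tool_pos: [0.5541, -0.2461, 0.2202]
tool_rot: [-180.0, -0.0, 86.8]
force: [0.4, 0.2, -0.1]
grip_width: 0.0174
```

```bash
python3 -m handwheel '[[0.013,0,-0.0016,0.0003,0],[0.013,0,-0.0032,0.0007,0],[0.013,0,-0.0064,0.0014,0],[0.014,0,-0.0095,0.0022,0],[0.014,0,-0.0127,0.0031,0],[0.014,0,-0.0158,0.004,0],[0.015,0,-0.0189,0.0049,0],[0.015,0,-0.022,0.0059,0],[0.015,0,-0.025,0.007,0],[0.016,0,-0.0281,0.0082,0],[0.016,0,-0.0311,0.0093,0],[0.017,0,-0.0341,0.0106,0],[0.017,0,-0.037,0.0119,0],[0.017,0,-0.037,0.0119,0]]' 3
python3 - <<'E'
from h import *
s=read_camera("side");cv2.imwrite("pics/s7z.png",cv2.resize(s[160:360,290:460],None,fx=3,fy=3,interpolation=cv2.INTER_CUBIC))
E
```

```text
time_s: 15.45
tool_pos: [0.5171, -0.2441, 0.2081]
tool_rot: [-180.0, -0.0, 86.8]
force: [-0.6, 0.2, 1.8]
grip_width: 0.0218
```

View pics/s7z.png

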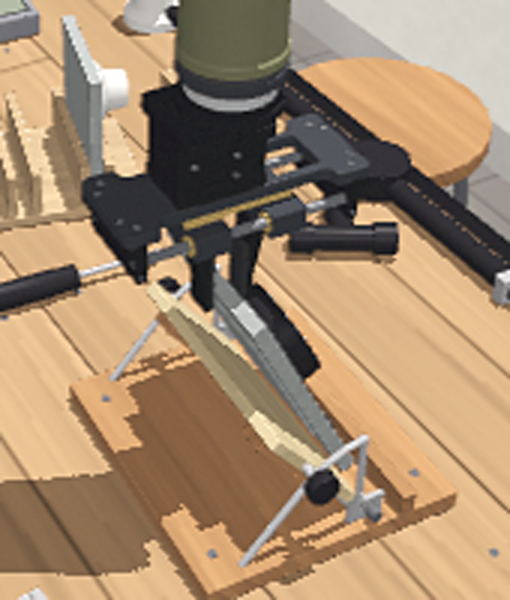

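```bash
python3 -m handwheel '[[0.018,0,-0.0015,0.0006,0],[0.018,0,-0.003,0.0012,0],[0.018,0,-0.0044,0.0018,0],[0.018,0,-0.0059,0.0025,0],[0.018,0,-0.0074,0.0032,0],[0.018,0,-0.0088,0.004,0],[0.018,0,-0.0102,0.0048,0],[0.018,0,-0.0116,0.0055,0],[0.018,0,-0.013,0.0062,0],[0.018,0,-0.0144,0.007,0],[0.018,0,-0.0144,0.007,0]]' 3
```

```text
time_s: 16.6
tool_pos: [0.503, -0.2433, 0.2011]
tool_rot: [-180.0, -0.0, 86.8]
force: [-2.2, 0.3, 3.7]
grip_width: 0.0236
```

```bash
python3 -m handwheel '[[0.019,0,-0.0007,0.0004,0],[0.019,0,-0.0014,0.0008,0],[0.019,0,-0.0021,0.0012,0],[0.019,0,-0.0028,0.0016,0],[0.019,0,-0.0042,0.0025,0],[0.019,0,-0.0055,0.0033,0],[0.019,0,-0.0055,0.0033,0]]' 3
python3 - <<'E'
from h import *
s=read_camera("side");cv2.imwrite("pics/s8z.png",cv2.resize(s[160:360,290:460],None,fx=3,fy=3,interpolation=cv2.INTER_CUBIC))
E
```

```text
time_s: 17.3
tool_pos: [0.4975, -0.243, 0.1978]
tool_rot: [-180.0, -0.0, 86.8]
force: [-2.1, -0.1, 2.1]
grip_width: 0.0245
```

View pics/s8z.png

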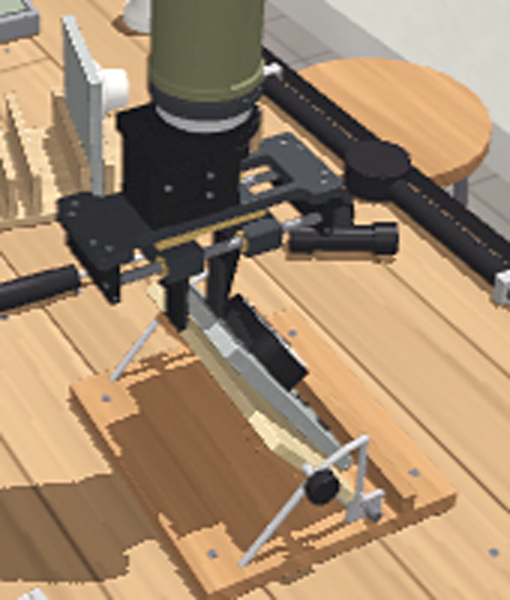

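```bash
python3 -m handwheel '[[0.02,0,-0.0007,0.0004,0],[0.02,0,-0.0014,0.0008,0],[0.02,0,-0.002,0.0013,0],[0.02,0,-0.0027,0.0017,0],[0.02,0,-0.0027,0.0017,0]]' 3
```

```text
time_s: 17.85
tool_pos: [0.495, -0.2428, 0.1962]
tool_rot: [-180.0, -0.0, 86.8]
force: [-2.0, 0.2, 2.7]
grip_width: 0.0243
```

```bash
python3 -m handwheel '[[0.02,0,-0.0007,0.0004,0],[0.02,0,-0.0014,0.0008,0],[0.02,0,-0.002,0.0013,0],[0.02,0,-0.0027,0.0017,0],[0.02,0,-0.0027,0.0017,0]]' 3
```

```text
time_s: 18.35
tool_pos: [0.4923, -0.2427, 0.1944]
tool_rot: [-180.0, -0.0, 86.8]
force: [-2.6, 1.1, 2.9]
grip_width: 0.0248
```

```bash
python3 -m handwheel '[[0.021,0,-0.0007,0.0004,0],[0.021,0,-0.0014,0.0009,0],[0.021,0,-0.002,0.0014,0],[0.021,0,-0.0026,0.0018,0],[0.021,0,-0.0026,0.0018,0]]' 3
```

```text
time_s: 18.85
tool_pos: [0.4897, -0.2425, 0.1927]
tool_rot: [-180.0, -0.0, 86.8]
force: [-2.9, 0.2, 3.5]
grip_width: 0.0251
```

```bash
python3 -m handwheel '[[0.021,0,-0.0007,0.0005,0],[0.021,0,-0.0013,0.0009,0],[0.021,0,-0.0013,0.0009,0]]' 3
```

```text
time_s: 19.15
tool_pos: [0.4884, -0.2425, 0.1918]
tool_rot: [-180.0, -0.0, 86.8]
force: [-3.1, -0.5, 3.5]
grip_width: 0.0252
```

```bash
python3 -m handwheel '[[0.021,0,-0.0007,0.0005,0],[0.021,0,-0.0013,0.0009,0],[0.021,0,-0.0013,0.0009,0]]' 3
```

```text
time_s: 19.45
tool_pos: [0.4871, -0.2424, 0.1909]
tool_rot: [-180.0, -0.0, 86.8]
force: [-2.6, 0.6, 3.4]
grip_width: 0.0256
```

```bash
python3 -m handwheel '[[0.021,0,-0.0007,0.0005,0],[0.021,0,-0.0013,0.0009,0],[0.021,0,-0.0013,0.0009,0]]' 3
```

```text
time_s: 19.75
tool_pos: [0.4858, -0.2423, 0.1899]
tool_rot: [-180.0, -0.0, 86.8]
force: [-3.0, -0.0, 3.0]
grip_width: 0.026
```

```bash
python3 -m handwheel '[[0.022,0,-0.0006,0.0005,0],[0.022,0,-0.0013,0.001,0],[0.022,0,-0.0013,0.001,0]]' 3
```

```text
time_s: 20.05
tool_pos: [0.4847, -0.2422, 0.189]
tool_rot: [180.0, -0.0, 86.8]
force: [-2.9, 0.5, 2.0]
grip_width: 0.0256
```

```bash
python3 -m handwheel '[[0.022,0,-0.0006,0.0005,0],[0.022,0,-0.0013,0.001,0],[0.022,0,-0.0013,0.001,0]]' 3
python3 - <<'E'
from h import *
s=read_camera("side");cv2.imwrite("pics/s9z.png",cv2.resize(s[210:350,300:450],None,fx=4,fy=4,interpolation=cv2.INTER_CUBIC))
cv2.imwrite("pics/w9.png",read_camera("wrist"))
E
```

```text
time_s: 20.35
tool_pos: [0.4846, -0.2423, 0.1889]
tool_rot: [179.8, 0.0, 86.9]
force: [-0.6, 0.1, 5.5]
grip_width: 0.0258
```

View pics/s9z.png

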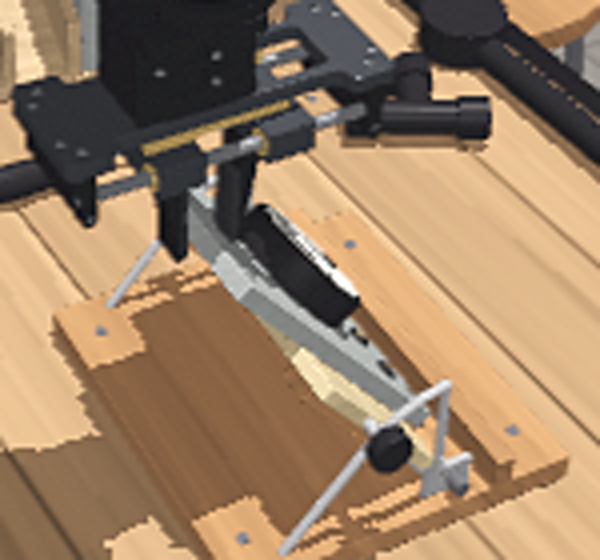

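View pics/w9.png

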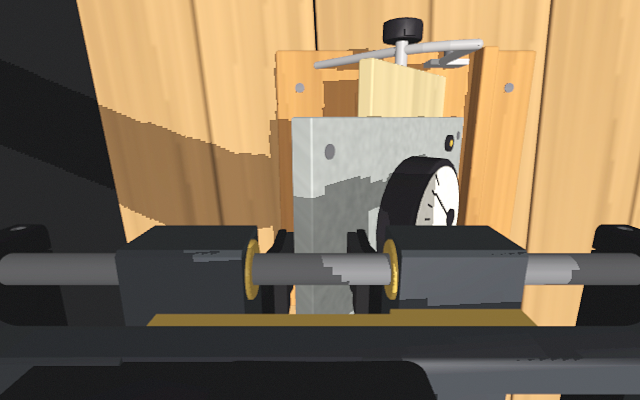

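```bash
python3 -m handwheel '[[0.022,0,-0.0003,0,0],[0.022,0,-0.0003,0,0]]' 3
```

```text
time_s: 20.65
tool_pos: [0.4846, -0.2423, 0.1889]
tool_rot: [179.8, 0.0, 86.9]
force: [0.3, 0.7, 5.3]
grip_width: 0.026
```

```bash
python3 -m handwheel '[[0.023,0,0,-0.0005,0],[0.025,0,0,-0.0005,0],[0.026,0,0,-0.0005,0],[0.027,0,0,-0.0005,0],[0.028,0,0,-0.0005,0],[0.029,0,0,-0.0005,0],[0.03,0,0,-0.0005,0]]' 3
python3 - <<'E'
from h import *
s=read_camera("side");cv2.imwrite("pics/s10z.png",cv2.resize(s[210:350,300:450],None,fx=4,fy=4,interpolation=cv2.INTER_CUBIC))
o=get_obs();print(o["force"],o["tool_pos"],o["grip_width"])
E
```

```text
time_s: 21.35
tool_pos: [0.4831, -0.2421, 0.1884]
tool_rot: [-180.0, -0.0, 86.9]
force: [2.3, 0.1, 1.8]
grip_width: 0.0291
[ 1.94242216 -0.01638266  1.62359914] [ 0.48293236 -0.24208101  0.18838838] 0.0294248695335205
```

View pics/s10z.png

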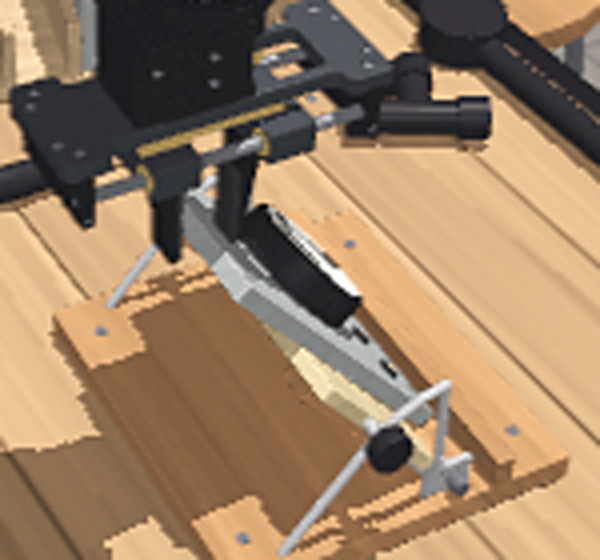

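```bash
python3 -m handwheel '[[0.032,0,0.001,-0.0005,0],[0.034,0,0.002,-0.001,0],[0.037,0,0.002,-0.001,0],[0.04,0,0.002,-0.001,0],[0.044,0,0.002,-0.001,0],[0.048,0,0.002,-0.001,0],[0.048,0,0.002,-0.001,0],[0.048,0,0.002,-0.001,0]]' 3
```

```text
time_s: 22.2
tool_pos: [0.4851, -0.2423, 0.1896]
tool_rot: [180.0, -0.0, 86.9]
force: [0.7, 0.1, 0.6]
grip_width: 0.0474
```

```bash
python3 -m handwheel '[[0.048,0,0,-0.004,0],[0.048,0,0,-0.012,0],[0.048,0,0,-0.022,0],[0.048,0,0,-0.035,0],[0.048,0,0,-0.05,0],[0.048,0,0,-0.065,0],[0.048,0,0,-0.08,0],[0.048,0,-0.02,-0.1,0],[0.048,0,-0.05,-0.12,0],[0.048,0,-0.08,-0.14,0],[0.048,0,-0.1,-0.15,0],[0.048,0,-0.1,-0.15,0],[0.048,0,-0.1,-0.15,0]]' 3
python3 - <<'E'
from h import *
p=camera_params("wrist");np.save("w11.npy",p,allow_pickle=True)
w=read_camera("wrist");t=read_camera("top");s=read_camera("side");cv2.imwrite("pics/w11.png",w);cv2.imwrite("pics/t11.png",t);cv2.imwrite("pics/s11.png",s)
cv2.imwrite("pics/s11z.png",cv2.resize(s[210:350,300:450],None,fx=4,fy=4,interpolation=cv2.INTER_CUBIC))
o=get_obs();print(o["force"],o["tool_pos"],o["time_s"])
E
```

```text
time_s: 23.5
tool_pos: [0.3856, -0.2368, 0.3403]
tool_rot: [179.9, -0.0, 86.8]
force: [0.2, 0.4, 0.8]
grip_width: 0.048
[-0.55817264 -0.34734155  0.09400835] [ 0.38571616 -0.23640452  0.33892511] 23.65
```

View pics/w11.png

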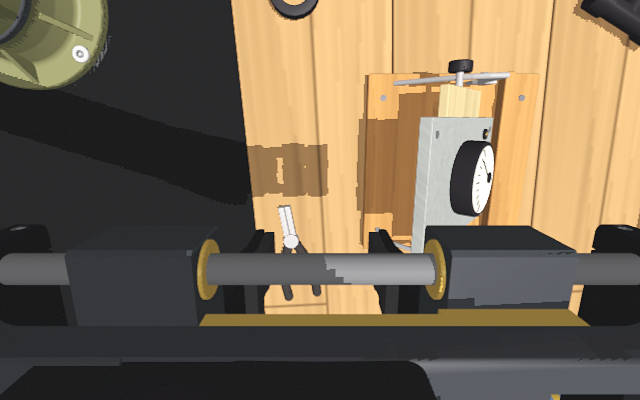

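View pics/s11z.png

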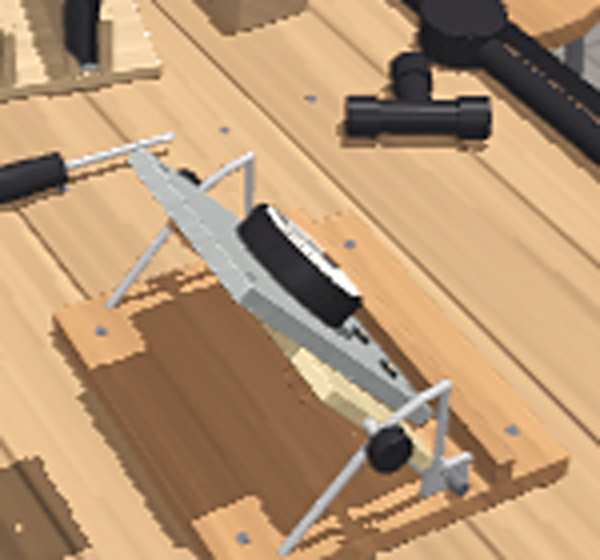

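View pics/t11.png

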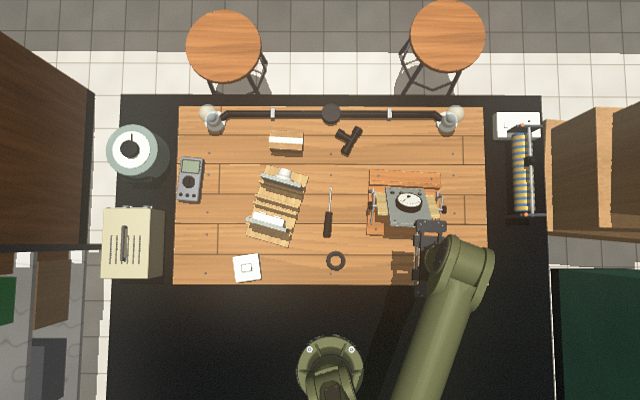

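Run:
```python
from h import *
t=cv2.imread("pics/t11.png");cv2.imwrite("pics/t11z.png",cv2.resize(t[155:250,355:460],None,fx=6,fy=6,interpolation=cv2.INTER_CUBIC))
```

```text
(no output)
```

View pics/t11z.png

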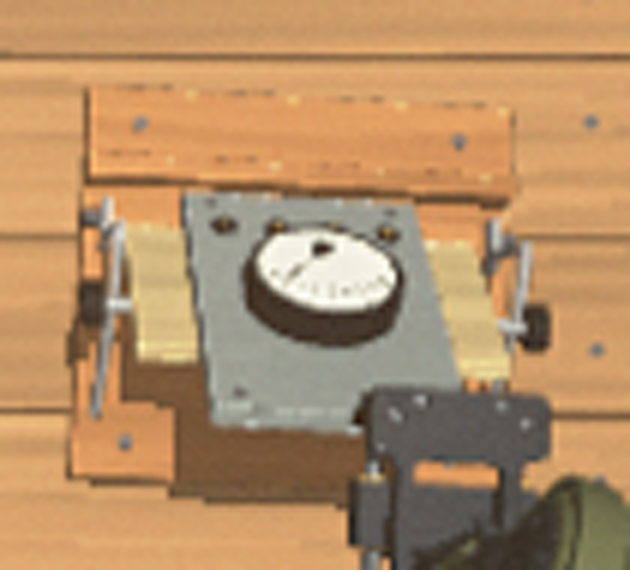

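Run:
```python
from h import *
np.set_printoptions(precision=4,suppress=True)
def T(x,y,s=6,o=(355,155)):return (o[0]+(x+.5)/s-.5,o[1]+(y+.5)/s-.5)
th=np.radians(-3.0);ex=np.array([np.cos(th),np.sin(th),0]);ey=np.array([-np.sin(th),np.cos(th),0]);o=np.array([.557,-.2459,0])
for n,u,z in [("footL",(187,196),.054),("footR",(412,207),.054),("topL",(212,428),.199),("edge basefrontL",(88,88),.046),("lipinL",(88,185),.066),("lipinR",(512,205),.066),("boardL",(138,358),.143),("boardR",(508,378),.143)]:
    q=plane("top",T(*u),z);print(n,(q-o)@ex,(q-o)@ey)
p=np.load("w11.npy",allow_pickle=True).item()
for n,u,z in [("topback L",(421,117),.2),("topfront L",(430,118),.207),("footfrontL",(493,118),.054),("lip in",(499,75),.066)]:
    q=plane("wrist",u,z,p);print("w",n,(q-o)@ex,(q-o)@ey)
```

```text
footL 0.04852843912955758 0.06287307898599075
footR 0.04944051699594096 -0.06335823097224502
topL -0.08696129132604395 0.06492684913823384
edge basefrontL 0.10793141234895645 0.12036585806668265
lipinL 0.05003357752000495 0.11979168886674574
lipinR 0.052144643603180364 -0.11624939629215277
boardL -0.05000257501578224 0.09695930109465085
boardR -0.0495421835351162 -0.09732542430293936
w topback L -0.08282468563786537 0.0658854397246596
w topfront L -0.07705952944643825 0.0650383749035431
w footfrontL 0.05374932352202205 0.06425162020410587
w lip in 0.048825443207839776 0.11570175947617266
```

Run:
```python
from h import *
a=cv2.imread("pics/top0.png").astype(int);b=cv2.imread("pics/t11.png").astype(int)
m=(abs(a-b).sum(2)>60).astype(np.uint8)
n,l,s,c=cv2.connectedComponentsWithStats(m)
print([tuple(x) for x in s[1:] if x[4]>15])
print(sign_off())
```

```text
[(np.int32(383), np.int32(186), np.int32(112), np.int32(214), np.int32(12143)), (np.int32(250), np.int32(191), np.int32(47), np.int32(25), np.int32(573)), (np.int32(259), np.int32(208), np.int32(39), np.int32(18), np.int32(171)), (np.int32(6), np.int32(315), np.int32(209), np.int32(85), np.int32(6875)), (np.int32(315), np.int32(364), np.int32(51), np.int32(36), np.int32(689)), (np.int32(288), np.int32(372), np.int32(35), np.int32(28), np.int32(457)), (np.int32(77), np.int32(375), np.int32(3), np.int32(20), np.int32(29))]
the job is handed in; nothing more can be done
None
```

The meter panel is on the easel, leaning on the back board with the dial to the front, and the job is handed in at about 24 s of the 64 s allowed. `sign_off()` gave no verdict.

**What I did:**
- I gripped the panel by its top edge and lifted it out of the middle slot.
- I lowered it in small steps until the downward reading fell from about -5 N to -0.6 N, which meant the foot was on the ledge.
- I eased it back in a 3 N grip, with the jaws giving way as it tilted. At about 40° the tool stopped, and the sideways reading went from -3 N to about 0.
- I then opened the jaws slowly and withdrew the arm.

**Last checks:**
- **Centring:** the foot's ends are at easel y = +63 and -63 mm, so it is centred to within about 1 mm.
- **Squareness:** it is square to within about 0.5°.
- **Foot:** its front edge is at easel x of about 49 to 54 mm, behind the lip at 57 mm.
- **Lean:** the panel stayed put after release.
- **Rest of the bench:** comparing before and after top pictures shows changes only at the emptied slot with its shadow, the easel and the arm. The arm hid part of the view near the pliers. The wrist picture shows them lying clear, but I did not measure them.

**Disagreements:**
- The deck turned out to be about 28 mm above z = 0, which showed up when the two views were combined, and I allowed for it.
- The top camera places the lip 5 to 7 mm further back than the given size. The close wrist view put it at 57 to 58 mm, so I went by that. The last, more distant wrist view also put it too far back (49 mm).
- While easing back, the pads pushed down with up to about 5.5 N. As the jaws opened, the front finger pushed on the panel with about 2 N.

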